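Ring and finial on a carved rail

TASK

Finish the end of the carved door-frame rail: put the turned wooden ring with the open hole over the upright tapered tenon so that it lies flat on the rail, then set the finial on the tenon above it, upright and resting on the ring. The ring has to go first, because the finial's hole is blind and closes the tenon off. Leave the solid carved rosette where it lies.

Things in the scene. Friction and masses are not known exactly. Their poses are not given: they have to be found in the camera images.
- seat (a point): Point on the top face of the rail, at the foot of the tenon and on its axis; z up, x along the rail. The rail is a fixed dark carved wooden bar lying flat on the work table, 110 mm wide and 26 mm thick, reaching from 55 mm behind this point (robot's side) to 215 mm beyond it along x. The tenon is a round tapered wooden pin of paler wood, fixed upright here: 48 mm tall, 30 mm across for its lowest 12 mm, then tapering to 10 mm at 44 mm up and to 6 mm at its tip.
- ring: Loose plain turned ring of pale wood lying flat on the table: 62 mm outside diameter, straight sides, 26 mm tall, with an open through hole 36 mm across; about 45 g. Origin at the centre of its underside, z up along the hole. A hammer, a chisel and a small dark wooden furniture foot also lie about on the table, not needed.
- finial: Loose turned finial of pale wood standing upright on the table: 66 mm tall; its foot is a straight-sided drum 54 mm across and 36 mm tall, above it a narrow neck (22 mm across) and a bud 36 mm across at the top. In the underside is a blind round hole 34 mm across and 30 mm deep. About 80 g. Origin at the centre of its underside, z up. When seated on the ring its origin is 26 mm above the seat.
- rosette: Bystander: loose solid disc of pale wood with a carved flower on its top face and no hole, 62 mm across, 20 mm thick (26 mm at the raised centre), lying flat on the table. Origin at the centre of its underside, z up.
Not all that is in view belongs to the job. What is shaped like the ring but blue or pink is not meant.

How it is judged:
By the outcome, as a careful person would: the job done as asked, in the order asked, and still so for the second after the job is handed in, with the robot touching nothing.
It also fails if it takes over 64 s, if anything falls off the work surface, if the arm or the gripper's body presses on something with over 40 N, if the wrist force passes 120 N, or if a joint passes its speed limit or range.

ROBOT

A 6-joint arm with a two-finger parallel gripper is mounted at the origin on the work surface. World frame = base frame: x ahead of the robot, y to its left, z up, the work surface at z = 0. Lengths are in mm, angles in rad, forces in N, time in s.
With the tool pointing down it reaches from about 350 to 775 mm from the base axis. Payload 7.3 kg.
Tool frame: the origin (TCP) lies between the finger pads; the fingertips stand 22 mm ahead of it and the grasp point (between the pads) lies 3 mm ahead of it; z points along the fingers, x is the direction in which the jaws open and shut, and the axes are right-handed (so a half turn about z gives the same grasp; the last joint's range is limited). The gripper opens to 92 mm and grips with 3 to 60 N. Pads are 19 mm wide; open, the fingers measure 130 mm over their backs; the gripper's body (75 mm by 190 mm) begins 47 mm behind the grasp point.
Start: joints at [1.063, 0.342, 1.524, -0, 1.275, -0.146], TCP at [185.814, 491.036, 248.741] pointing down, gripper open.
Joint ranges: [-2.53, 2.53], [-0.77, 2.02], [0.04, 2.7], [-1, 4.14], [0.28, 2.66], [-3.11, 3.11]. Speed limits (rad/s): [2.57, 2.57, 3.14, 3.14, 3.14, 3.14].

INTERFACE

Orientations are given as [roll, pitch, yaw] about the fixed x, y, z axes, in that order (R = Rz(yaw) Ry(pitch) Rx(roll)).
In Python, from plant import * gives the robot as it stands. The module is installed in compiled form; this text tells all that it offers.
- The arm moves only by the shell command python3 -m handwheel 'ROWS' [OPENING]. ROWS is a JSON object of lists of equal length, an entry for each row: "translation": the shift along the world's x, y, z in units of 15 cm (1.0 is 15 cm), a list of three; "twist": the turn about the world's z in units of 90 degrees (1.0 is 90 degrees). In form: {"translation": [[tx, ty, tz], ...], "twist": [twist, ...]}. A call has exactly 8 rows; each row shifts and turns the pose as measured when the row begins; what a row does not reach is not made up. A row lasts 1/8 s, in which the tool goes at most 62.5 mm and 10.7 degrees, less where a joint would pass 70% of its speed; a pose out of reach is approached as far as the arm can. A call with a number of a shift or a turn outside -1 to 1 is refused whole. A call with a gripper value outside its range is refused whole. OPENING is the closure in counts, from 0 (fully open) to 255 (shut), set as the call begins (- or left out, the last holds). The fingers move at their own pace and stop on an object; the grip force is fixed at half the most. Time passes only in rows, so rows that do not move let the fingers close, or fill a call up. It gives the time, the measured TCP pose, the force and the opening at its end, in the units of the state.
- get_obs(): the state, without advancing time (a new reading comes with each control period).
- capture(name): name is "scene" or "top" or "wrist"; returns a dict with "img" (384x512x3 uint8, red, green, blue), "vertical_fov" (degrees; the focal length in pixels is half the picture's height over the tangent of half this angle, whatever the lens; pixels are square), "cx", "cy" (the principal point, pixels), "world_from_camera" (4x4, takes a point from camera to world coordinates). Camera axes: x right, y up, looking along -z (the intrinsics and any distortion apply to the point x, -y, -z); pixel columns grow to the right and rows downward; lengths in mm; the calibration is good to about 2 mm. A picture is of the moment at which its call begins. There is no depth.
- close_job(): hands the job in, once; it reports no verdict.
Trained networks look in the newest picture that a camera, given by its name, has taken for a name from the list of things; names that differ only in an ending like _2 or _b are one class to them, and where a whole thing is asked for, a point or a joint stands for the part that bears it (a point fixed in the world has none). Each returns a list of dicts, best first, with "score" (0 to 1); they miss things now and then, are a little off and sometimes report something else, mostly with a low value. They report only what shows in the picture. A call takes as long as a camera call. They do not tell look-alikes from the thing itself.
- search_frame(camera, label): "position" ([x, y, z] in mm, in the coordinates of the camera as it stood for that picture, good to about 4 mm: the middle of the surface that is visible of it).
- spot_point(camera, label): "position" ([x, y, z] in mm, in the coordinates of the camera as it stood for that picture, good to about 4 mm: a listed point, or the origin of a listed thing).
The state is a dict: "time": time; "joint_positions": joint angles; "dq": joint speeds; "tau": joint torques, N m; "tool_pos": TCP position; "tcp_rot": TCP orientation; "contact_force": force on the tool from outside, world axes, zero at the start; "moment": the same for the moment, N m; "grip_width": finger opening in mm.
Only numpy, scipy, OpenCV 4.12 (cv2) and the standard library are available. Lean on these libraries where they do the work, as an engineer would, in place of code of your own. Each camera call takes 0.05 s, during which the arm holds its last target.

## Working session

There is one attempt and no reset: what is moved stays moved. The work goes in short steps, Python scripts to look and compute and a shell command to move; the robot and the scene stay as the last step left them, time stands still between calls to the robot, and variables do not carry over. Pictures are saved under pics/ and viewed, and the job is handed in when it is done.

```bash
mkdir -p pics
cat > h.py <<'E'
from plant import *
import numpy as np, cv2
def cam(n,save=None):
    c=capture(n)
    if save: cv2.imwrite('pics/'+save,c['img'][:,:,::-1])
    return c
def w(c,p): return (np.array(c['world_from_camera'])@np.r_[p,1])[:3].round(1)
def find(c,n,labels):
    for l in labels:
        for f in (spot_point,search_frame):
            try: print(n,l,f.__name__,[(w(c,d['position']).tolist(),round(d['score'],2)) for d in f(n,l)][:5])
            except Exception as e: print(n,l,f.__name__,e)
E
python3 - <<'E'
from h import *
o=get_obs();print(o)
for n in('scene','top'):
    c=cam(n,n+'0.png');print({k:v for k,v in c.items() if k!='img'})
    find(c,n,['seat','ring','finial','rosette'])
print(get_obs()['time'])
E
```

```text
{'time': 0.0, 'joint_positions': array([ 1.06300683e+00,  3.42732954e-01,  1.52497163e+00, -1.94656995e-05,
        1.27539791e+00, -1.46003170e-01]), 'dq': array([-0.00137443, -0.00058589,  0.00050094,  0.00116564,  0.00155108,
        0.00014112]), 'tau': array([ 1.17484367e-03, -4.31249464e+01, -2.44212914e+01,  7.18196877e-02,
        5.59981016e-02, -1.49091438e-04]), 'tool_pos': array([185.63336293, 490.70736117, 248.05546709]), 'tcp_rot': array([-3.14139141e+00,  1.49647847e-03,  1.20901583e+00]), 'contact_force': array([-0.03025766, -0.17527363, -0.03903093]), 'moment': array([-0.04087248, -0.02323433, -0.00143399]), 'grip_width': 91.91433596706432}
{'vertical_fov': 45.24609540398264, 'cx': 248.65597517567153, 'cy': 195.28329656087328, 'world_from_camera': array([[-8.68058859e-01, -4.22062656e-01,  2.61413337e-01,
         8.54926582e+02],
       [ 4.96460526e-01, -7.38899070e-01,  4.55582166e-01,
         5.08005828e+02],
       [ 8.73852493e-04,  5.25253538e-01,  8.50945332e-01,
         9.81668857e+02],
       [ 0.00000000e+00,  0.00000000e+00,  0.00000000e+00,
         1.
[... 973 characters left out ...]

       [ 0.00000000e+00,  0.00000000e+00,  0.00000000e+00,
         1.00000000e+00]])}
top seat call [([563.3, -35.3, 27.7], 0.56)]
top seat call [([640.4, -26.0, 27.2], 0.65)]
top ring call [([741.8, 230.2, -0.5], 0.81), ([639.4, 223.2, -4.5], 0.8), ([536.7, 220.2, 1.7], 0.77), ([714.8, 133.0, -4.6], 0.6), ([614.7, 110.3, 3.0], 0.53)]
top ring call [([638.2, 223.0, 21.7], 0.83), ([538.9, 217.5, 28.8], 0.72), ([744.6, 231.1, 23.3], 0.63), ([613.4, 107.9, 25.3], 0.55)]
top finial call []
top finial call [([466.0, -267.0, 40.6], 0.8)]
top rosette call [([429.9, 281.8, -2.0], 0.72), ([562.6, -34.0, 25.6], 0.31)]
top rosette call [([430.7, 280.2, 18.2], 0.59), ([468.3, -268.4, 36.9], 0.35)]
0.9
```

View pics/scene0.png

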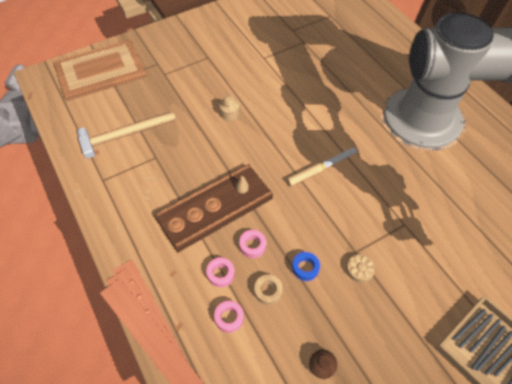

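View pics/top0.png

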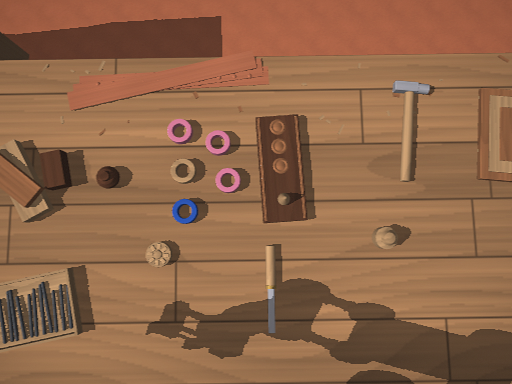

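The wooden ring is at scene (267,288) and top (182,170), about (640,223) in the world. The blue ring and three pink rings are decoys. The tenon is at top (284,199), about (564,-33), and the finial at top (387,237), about (467,-267). The rail is yawed about 0.09 rad. I'll move above the ring.

```bash
python3 -m handwheel '{"translation":[[0.34,-0.2,-0.05],[0.34,-0.2,-0.05],[0.34,-0.2,-0.05],[0.34,-0.2,-0.05],[0.34,-0.2,-0.05],[0.34,-0.2,-0.05],[0.34,-0.2,-0.05],[0.34,-0.2,-0.05]],"twist":[0.03,0.03,0.03,0.03,0.03,0.03,0.03,0.03]}' 0
```

```text
time: 1.9
tool_pos: [602.4, 245.6, 188.5]
tcp_rot: [3.14, -0.005, 1.607]
contact_force: [-0.1, 0.5, -0.0]
grip_width: 91.9
```

Run:
```python
from h import *
c=cam('wrist','w1.png');print({k:v for k,v in c.items() if k!='img'});o=get_obs();print(o['tool_pos'],o['tcp_rot'],o['dq'])
find(c,'wrist',['ring'])
```

```text
{'vertical_fov': 67.0903538557953, 'cx': 254.29898443970774, 'cy': 190.351156604631, 'world_from_camera': array([[-3.72376370e-02, -9.64268498e-01, -2.62296821e-01,
         5.33024461e+02],
       [ 9.99292638e-01, -3.45520656e-02, -1.48451212e-02,
         2.42338822e+02],
       [ 5.25178579e-03, -2.62664080e-01,  9.64873049e-01,
         3.23988814e+02],
       [ 0.00000000e+00,  0.00000000e+00,  0.00000000e+00,
         1.00000000e+00]])}
[607.91682325 240.31008781 186.57564747] [ 3.13707301e+00 -2.42723424e-03  1.60480883e+00] [ 0.04185216 -0.05053299  0.12573851 -0.00261436 -0.01463887  0.17509439]
wrist ring call [([537.3, 217.1, -2.5], 0.91), ([746.9, 234.3, -2.4], 0.86), ([639.3, 222.6, -2.5], 0.68), ([612.5, 109.0, -0.3], 0.64)]
wrist ring call [([539.6, 213.3, 24.3], 0.97), ([611.1, 112.8, 26.8], 0.75), ([734.8, 227.4, 24.2], 0.64), ([640.6, 221.8, 21.3], 0.61)]
```

View pics/w1.png

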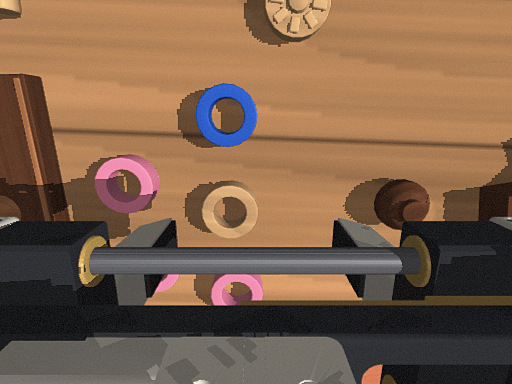

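```bash
python3 -m handwheel '{"translation":[[0.05,-0.03,-0.1],[0.05,-0.03,-0.15],[0.05,-0.03,-0.15],[0.05,-0.02,-0.15],[0,0,-0.1],[0,0,-0.05],[0,0,0],[0,0,0]],"twist":[0,0,0,0,0,0,0,0]}' 0; python3 -c "
from h import *
o=get_obs();print(o['tool_pos'],o['tcp_rot'])"
```

```text
time: 3.05
tool_pos: [630.2, 231.6, 77.1]
tcp_rot: [3.142, -0.005, 1.608]
contact_force: [-0.0, 0.4, 0.7]
grip_width: 91.6
[630.15447803 231.61289035  77.09670485] [ 3.14152286 -0.0052261   1.60784102]
```

```bash
python3 -m handwheel '{"translation":[[0.05,-0.05,0],[0.03,-0.03,-0.05],[0,0,-0.08],[0,0,-0.08],[0,0,-0.08],[0,0,-0.06],[0,0,0],[0,0,0]],"twist":[0,0,0,0,0,0,0,0]}' 0; python3 -c "
from h import *
c=cam('wrist','w2.png');find(c,'wrist',['ring']);o=get_obs();print(o['tool_pos'],o['tcp_rot'])"
```

```text
time: 4.05
tool_pos: [643.7, 218.6, 22.6]
tcp_rot: [3.139, -0.005, 1.608]
contact_force: [-1.4, -1.2, 3.0]
grip_width: 91.2
wrist ring call [([614.2, 108.9, -2.1], 0.85)]
wrist ring call [([628.8, 222.9, 21.2], 0.81), ([550.8, 213.5, 23.0], 0.81), ([605.6, 125.4, 20.5], 0.78), ([689.8, 156.5, 2.1], 0.59)]
[643.65039604 218.64276253  22.53371681] [ 3.13875536 -0.00517411  1.60795379]
```

View pics/w2.png

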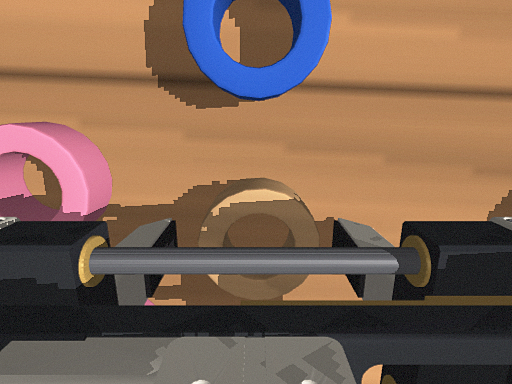

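```bash
python3 -m handwheel '{"translation":[[0,0.0,0.03],[-0.025,0.02,0],[0,0,0],[0,0,0],[0,0,0],[0,0,0],[0,0,0],[0,0,0]],"twist":[0,0,0,0,0,0,0,0]}' 0
```

```text
time: 5.2
tool_pos: [639.3, 222.1, 26.2]
tcp_rot: [3.14, -0.006, 1.608]
contact_force: [-0.9, 0.3, -0.1]
grip_width: 91.9
```

```bash
python3 -m handwheel '{"translation":[[0,0,0],[0,0,0],[0,0,0],[0,0,0],[0,0,0],[0,0,0],[0,0,0],[0,0,0]],"twist":[0,0,0,0,0,0,0,0]}' 255
```

```text
time: 6.2
tool_pos: [639.3, 222.1, 26.2]
tcp_rot: [3.14, -0.006, 1.608]
contact_force: [1.0, 0.1, -0.2]
grip_width: 61.8
```

```bash
python3 -m handwheel '{"translation":[[0,0,0.2],[0,0,0.3],[0,0,0.3],[-0.04,-0.15,0.15],[-0.08,-0.25,0],[-0.08,-0.25,0],[-0.08,-0.25,0],[-0.08,-0.25,0]],"twist":[0,0,0,0,0,0,0,0]}'; python3 -c "
from h import *
c=cam('wrist','w3.png');find(c,'wrist',['seat','ring']);o=get_obs();print(o['tool_pos'],o['tcp_rot'])"
```

```text
time: 7.2
tool_pos: [582.5, 47.6, 172.5]
tcp_rot: [3.139, -0.005, 1.613]
contact_force: [0.2, 0.0, -1.1]
grip_width: 61.7
wrist seat call [([565.5, -29.6, 21.6], 0.95)]
wrist seat call [([562.1, -29.1, 22.9], 0.82)]
wrist ring call [([583.9, 51.7, 143.2], 0.91), ([707.8, 132.7, 0.5], 0.84), ([613.3, 110.6, 0.6], 0.78), ([536.2, 214.8, -5.2], 0.63)]
wrist ring call [([534.8, 212.2, 22.6], 0.97), ([592.8, 116.7, 25.5], 0.9), ([702.2, 114.5, 25.1], 0.77), ([570.9, 48.7, 164.9], 0.56)]
[583.29973113  48.94897878 172.51044264] [ 3.13901989 -0.00558151  1.612342  ]
```

View pics/w3.png

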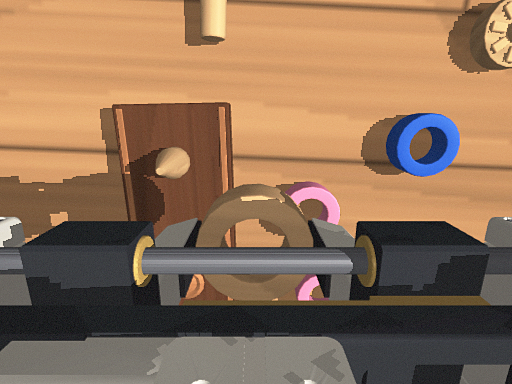

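Run:
```python
import cv2,numpy as np
def z(f,x,y,r,s):
    i=cv2.imread('pics/'+f)[y-r:y+r,x-r:x+r];return cv2.resize(i,None,fx=s,fy=s,interpolation=cv2.INTER_NEAREST)
a=z('w3.png',172,163,32,6);b=z('top0.png',285,199,32,6)
cv2.imwrite('pics/z1.png',np.hstack([a,b]))
cv2.imwrite('pics/z2.png',z('scene0.png',241,184,24,8))
```

```text
(no output)
```

View pics/z1.png

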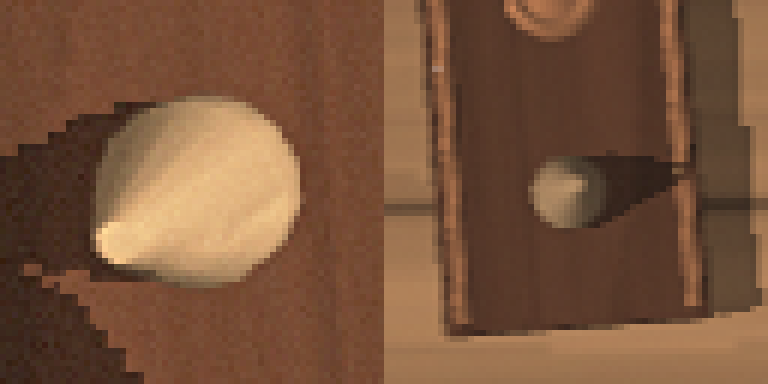

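View pics/z2.png

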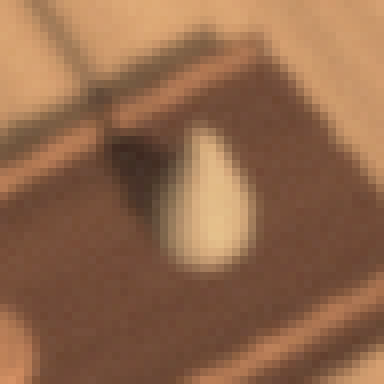

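```bash
cat >> h.py <<'E'
def ray(T,fov,cx,cy,u,v,z):
    f=192/np.tan(np.radians(fov)/2); T=np.array(T)
    d=T[:3,:3]@np.array([(u-cx)/f,-(v-cy)/f,-1]); o=T[:3,3]
    return (o+d*(z-o[2])/d[2]).round(1)
def cray(c,u,v,z): return ray(c['world_from_camera'],c['vertical_fov'],c['cx'],c['cy'],u,v,z)
E
python3 - <<'E'
from h import *
c=cam('wrist','w4.png')
for p in [(173.3,162.7,34),(158.5,172,74)]: print('w',cray(c,*p))
c=cam('top','top1.png')
for p in [(283.7,199,36),(285.3,197.7,72)]: print('t',cray(c,*p))
find(c,'top',['seat'])
c=cam('scene','scene1.png')
for p in [(217+207/8,160+225/8,34),(217+203/8,160+128/8,73)]: print('s',cray(c,*p))
find(c,'scene',['seat'])
print(get_obs()['tool_pos'])
E
```

```text
w [564.3 -28.4  34. ]
w [565.2 -30.1  74. ]
t [562.3 -30.4  36. ]
t [562.2 -32.   72. ]
top seat call [([564.4, -33.3, 27.6], 0.57)]
top seat call [([613.9, -55.4, 24.2], 0.67)]
s [565.9 -24.2  34. ]
s [562.  -32.7  73. ]
scene seat call [([566.9, -30.2, 27.2], 0.7)]
scene seat call [([681.8, -16.8, 28.5], 0.89)]
[583.10880817  49.29306843 172.19699719]
```

View pics/w4.png

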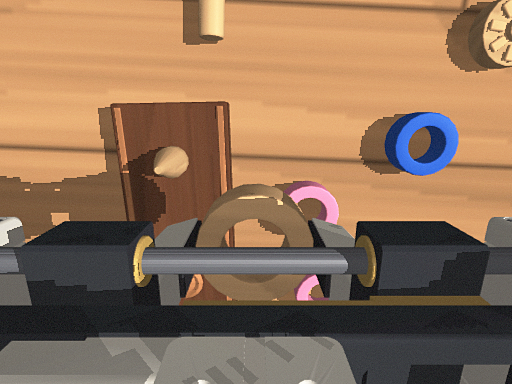

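```bash
python3 -m handwheel '{"translation":[[-0.03,-0.15,-0.04],[-0.04,-0.2,-0.1],[-0.04,-0.15,-0.1],[0,0,-0.08],[0,0,-0.02],[0,0,0],[0,0,0],[0,0,0]],"twist":[0,0,0,0,0,0,0,0]}'; python3 -c "
from h import *
c=cam('wrist','w5.png');find(c,'wrist',['seat','ring']);o=get_obs();print(o['tool_pos'],o['tcp_rot'])"
```

```text
time: 8.8
tool_pos: [568.2, -23.3, 121.0]
tcp_rot: [3.136, -0.005, 1.619]
contact_force: [-0.0, 0.8, -0.2]
grip_width: 61.9
wrist seat call [([564.7, -29.1, 24.6], 0.66)]
wrist seat call []
wrist ring call [([571.9, -22.3, 89.0], 0.71)]
wrist ring call [([540.6, 186.3, 8.5], 0.89), ([583.3, 102.7, 10.0], 0.77), ([555.5, -24.1, 116.1], 0.62)]
[567.91607535 -23.70898118 120.69121937] [ 3.13629955 -0.00553215  1.61887382]
```

View pics/w5.png

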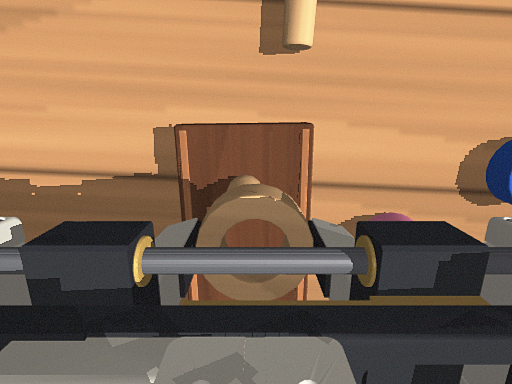

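```bash
python3 -m handwheel '{"translation":[[-0.02,-0.045,0],[0,0,0],[0,0,0],[0,0,0],[0,0,0],[0,0,0],[0,0,0],[0,0,0]],"twist":[0,0,0,0,0,0,0,0]}'; python3 -c "
from h import *
c=cam('wrist','w6.png');find(c,'wrist',['seat','ring']);o=get_obs();print(o['tool_pos'],o['tcp_rot'])
i=cv2.imread('pics/w6.png')[90:310,150:350];cv2.imwrite('pics/w6z.png',cv2.resize(i,None,fx=2.7,fy=2.7))
c=cam('top','top2.png');i=cv2.imread('pics/top2.png')[130:260,220:350];cv2.imwrite('pics/t2z.png',cv2.resize(i,None,fx=4,fy=4))
"
```

```text
time: 10.05
tool_pos: [564.7, -31.1, 120.7]
tcp_rot: [3.136, -0.006, 1.619]
contact_force: [-0.1, 0.1, 0.2]
grip_width: 61.8
wrist seat call [([561.4, -28.4, 22.6], 0.77)]
wrist seat call [([544.2, -29.3, 22.9], 0.73)]
wrist ring call [([567.2, -30.3, 89.9], 0.57)]
wrist ring call [([546.3, 185.7, 3.5], 0.97), ([551.0, -29.9, 114.5], 0.58)]
[564.67091802 -31.15151983 120.70031042] [ 3.13632477 -0.00554184  1.61849502]
```

View pics/w6z.png

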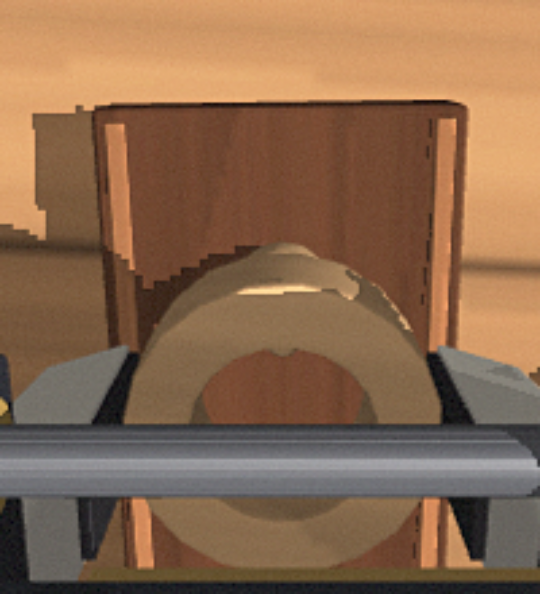

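View pics/t2z.png

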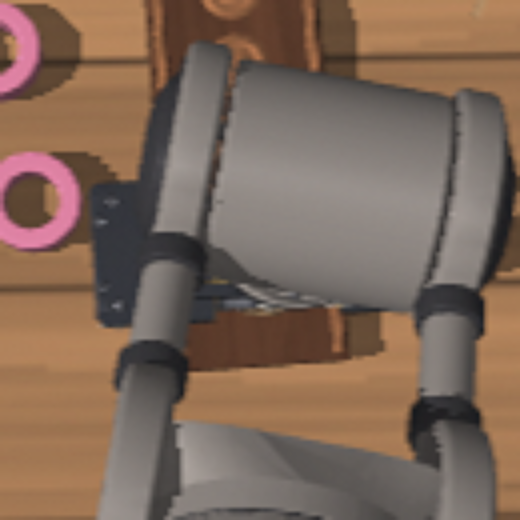

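```bash
python3 -c "
from h import *
c=cam('wrist')
print(cray(c,255.2,220.7,74), cray(c,258,180.5,38))
# ring top ellipse outer: far edge row & hole edges
for v in (350/2.7+90,521/2.7+90): print(cray(c,255.2,v,94.7),cray(c,255.2,v,120.7))
print(cray(c,150+130/2.7,90+400/2.7,120.7),cray(c,150+441/2.7,90+400/2.7,120.7))
print(cray(c,150+95/2.7,90+108/2.7,26),cray(c,150+466/2.7,90+104/2.7,26))
"
```

```text
[566.  -30.2  74. ] [546.8 -28.7  38. ]
[557.3 -30.8  94.7] [547.2 -31.6 120.7]
[600.  -28.7  94.7] [583.1 -29.8 120.7]
[558.6 -60.  120.7] [555.9  -1.5 120.7]
[512. -87.  26.] [505.8  19.8  26. ]
```

```bash
python3 -m handwheel '{"translation":[[-0.006,0.002,-0.05],[0,0,-0.05],[0,0,-0.05],[0,0,-0.05],[0,0,-0.04],[0,0,-0.03],[0,0,0],[0,0,0]],"twist":[0,0,0,0,0,0,0,0]}'; python3 -c "
from h import *
o=get_obs();print(o['tool_pos'],o['tcp_rot'],o['contact_force'],o['moment'])"
```

```text
time: 11.4
tool_pos: [563.4, -30.8, 76.6]
tcp_rot: [3.138, -0.006, 1.618]
contact_force: [0.5, 0.6, -0.4]
grip_width: 62.1
[563.35686645 -30.81082686  76.64487267] [ 3.13750342 -0.00581693  1.61842257] [ 0.51906619  0.61604996 -0.44484124] [ 0.00160839 -0.03023184  0.0305832 ]
```

No contact so far. I'll continue down about 23 mm.

```bash
python3 -m handwheel '{"translation":[[0.003,0,-0.03],[0,0,-0.03],[0,0,-0.03],[0,0,-0.025],[0,0,-0.02],[0,0,0],[0,0,0],[0,0,0]],"twist":[0,0,0,0,0,0,0,0]}'; python3 -c "
from h import *
c=cam('wrist','w7.png');c=cam('scene','s7.png')
i=cv2.imread('pics/s7.png')[120:260,150:300];cv2.imwrite('pics/s7z.png',cv2.resize(i,None,fx=4,fy=4))
o=get_obs();print(o['tool_pos'],o['tcp_rot'],o['contact_force'],o['moment'])"
```

```text
time: 12.4
tool_pos: [564.1, -30.8, 55.4]
tcp_rot: [3.137, -0.006, 1.618]
contact_force: [0.2, 0.1, -0.7]
grip_width: 61.7
[564.11860196 -30.85994042  55.39806863] [ 3.13662181 -0.00561515  1.61840354] [ 0.57295237  0.51234753 -0.73866256] [ 0.0930053   0.05046808 -0.00749363]
```

View pics/w7.png

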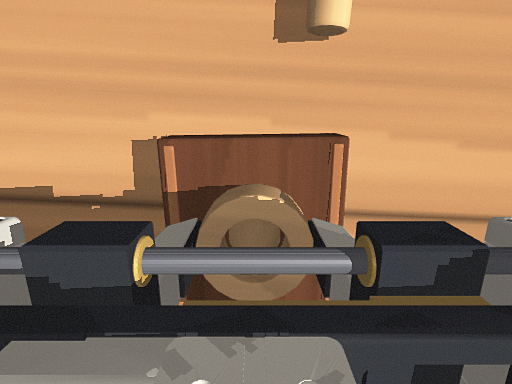

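The ring is around the tenon at (255,240) with no contact force. I'll lower the last 3 mm.

```bash
python3 -m handwheel '{"translation":[[0,0,-0.01],[0,0,-0.01],[0,0,-0.007],[0,0,0],[0,0,0],[0,0,0],[0,0,0],[0,0,0]],"twist":[0,0,0,0,0,0,0,0]}'
```

```text
time: 13.5
tool_pos: [564.4, -30.9, 52.2]
tcp_rot: [3.136, -0.005, 1.619]
contact_force: [0.3, -0.4, 1.3]
grip_width: 61.8
```

```bash
python3 -m handwheel '{"translation":[[0,0,0],[0,0,0],[0,0,0],[0,0,0],[0,0,0],[0,0,0],[0,0,0],[0,0,0]],"twist":[0,0,0,0,0,0,0,0]}' 60
```

```text
time: 14.5
tool_pos: [564.3, -30.9, 51.9]
tcp_rot: [3.136, -0.005, 1.619]
contact_force: [-0.9, -0.1, -0.6]
grip_width: 70.3
```

```bash
python3 -m handwheel '{"translation":[[0,0,0.1],[0,0,0.25],[0,0,0.35],[0,-0.05,0.35],[-0.08,-0.25,0.1],[-0.12,-0.3,0],[-0.12,-0.3,0],[-0.12,-0.3,0]],"twist":[0,0,0,0,0,0,0,0]}' 60;  python3 -c "
from h import *
c=cam('wrist','w8.png');find(c,'wrist',['ring','finial','seat']);c=cam('scene','s8.png')
i=cv2.imread('pics/s8.png')[80:280,130:330];cv2.imwrite('pics/s8z.png',cv2.resize(i,None,fx=3,fy=3))
find(c,'scene',['finial']);o=get_obs();print(o['tool_pos'])"
```

```text
time: 15.5
tool_pos: [496.8, -212.5, 239.1]
tcp_rot: [3.127, -0.001, 1.626]
contact_force: [1.7, 0.1, -0.2]
grip_width: 70.2
wrist ring call [([564.3, -28.2, 25.2], 0.77)]
wrist ring call [([544.6, -38.1, 43.4], 0.77)]
wrist finial call [([464.0, -279.0, 0.1], 0.79)]
wrist finial call [([460.3, -276.2, 39.7], 0.75)]
wrist seat call []
wrist seat call [([527.6, -50.0, 22.9], 0.96)]
scene finial call [([467.2, -278.4, -0.4], 0.66), ([565.3, -28.7, 24.6], 0.41)]
scene finial call [([475.5, -264.7, 36.7], 0.91)]
[ 497.76898563 -210.22884556  237.60967491]
```

View pics/w8.png

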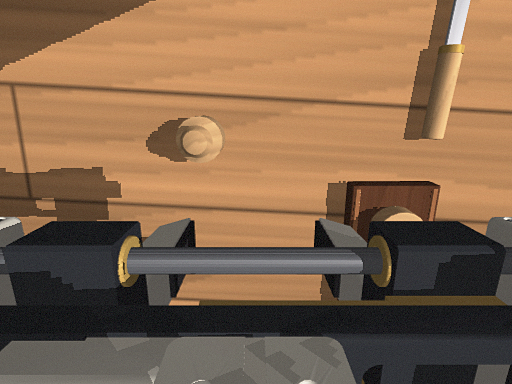

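View pics/s8z.png

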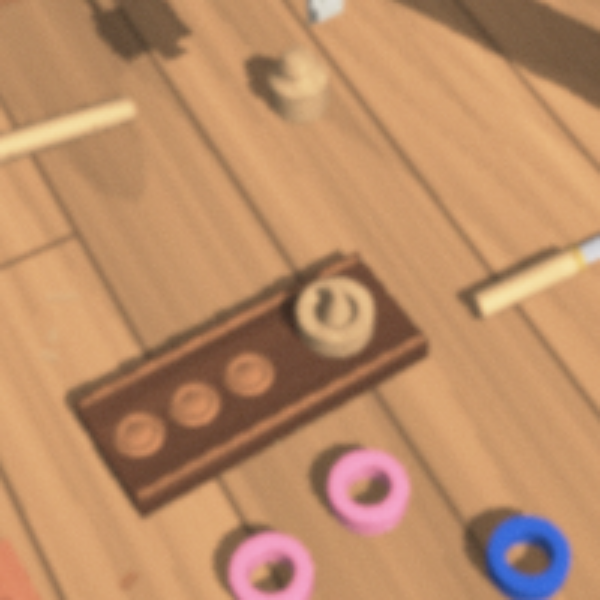

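```bash
python3 -c "
from h import *
c=cam('wrist','w9.png');find(c,'wrist',['finial']);o=get_obs();print(o['tool_pos'])
i=cv2.imread('pics/w9.png')[95:195,140:240];cv2.imwrite('pics/w9z.png',cv2.resize(i,None,fx=5,fy=5,interpolation=0))
for p in [(200,138,30),(200,139,36),(194,143,56)]: print(cray(c,*p))
"
```

```text
wrist finial call [([460.4, -282.6, 2.1], 0.88)]
wrist finial call [([459.3, -277.6, 39.3], 0.64)]
[ 497.5991977  -210.70675181  237.52718556]
[ 464.  -275.3   30. ]
[ 464.5 -274.2   36. ]
[ 467.  -277.1   56. ]
```

View pics/w9z.png

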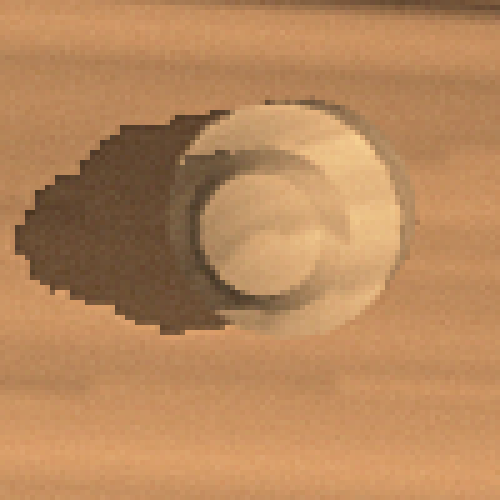

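```bash
python3 -m handwheel '{"translation":[[-0.05,-0.12,-0.1],[-0.07,-0.15,-0.15],[-0.06,-0.12,-0.2],[-0.03,-0.05,-0.2],[0,0,-0.15],[0,0,-0.05],[0,0,0],[0,0,0]],"twist":[0,0,0,0,0,0,0,0]}' 0;  python3 -c "
from h import *
c=cam('wrist','w10.png');find(c,'wrist',['finial']);o=get_obs();print(o['tool_pos'],o['tcp_rot'])"
```

```text
time: 17.15
tool_pos: [460.7, -283.4, 101.8]
tcp_rot: [3.132, -0.002, 1.625]
contact_force: [-0.0, 0.5, 0.4]
grip_width: 91.8
wrist finial call [([461.8, -281.6, 1.3], 0.83)]
wrist finial call [([453.0, -281.5, 38.4], 0.76)]
[ 460.86351384 -283.23548822  102.01944479] [ 3.13114819e+00 -1.81917384e-03  1.62559438e+00]
```

View pics/w10.png

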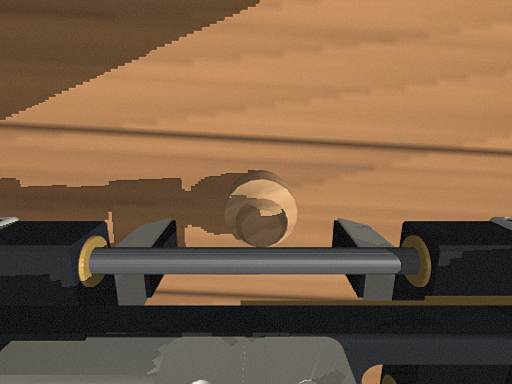

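```bash
python3 -c "
from h import *
c=cam('wrist')
i=cv2.imread('pics/w10.png')[150:270,200:320];cv2.imwrite('pics/w10z.png',cv2.resize(i,None,fx=5,fy=5,interpolation=0))
for p in [(260,210,36),(261,224,52),(225.5,213,36),(297,213,36)]: print(cray(c,*p))
"
```

```text
[ 461.6 -278.9   36. ]
[ 466.  -278.2   52. ]
[ 465.3 -304.1   36. ]
[ 462.4 -251.5   36. ]
```

View pics/w10z.png

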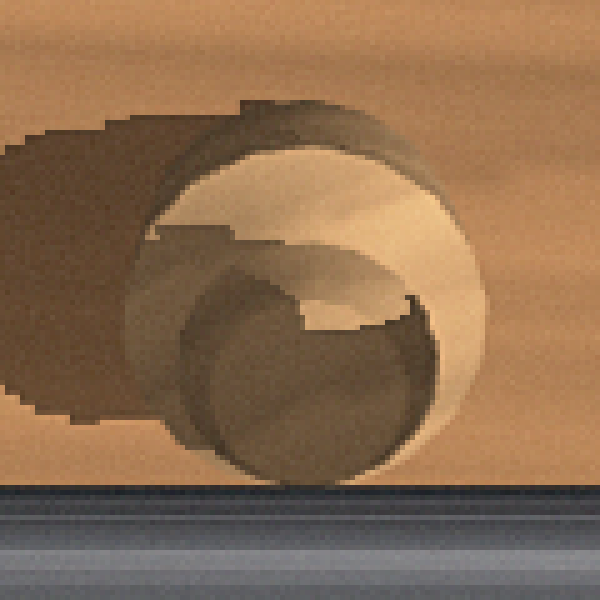

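```bash
python3 -m handwheel '{"translation":[[0.024,0.035,-0.02],[0,0,-0.08],[0,0,-0.1],[0,0,-0.1],[0,0,-0.1],[0,0,-0.04],[0,0,0],[0,0,0]],"twist":[0,0,0,0,0,0,0,0]}' 0;  python3 -c "
from h import *
o=get_obs();print(o['tool_pos'],o['tcp_rot'])
c=cam('wrist','w11.png')"
```

```text
time: 18.35
tool_pos: [464.4, -276.9, 30.7]
tcp_rot: [3.132, -0.003, 1.626]
contact_force: [-0.0, -0.4, 0.1]
grip_width: 92.0
[ 464.44491584 -276.948977     30.68198296] [ 3.13202290e+00 -2.66095590e-03  1.62624358e+00]
```

View pics/w11.png

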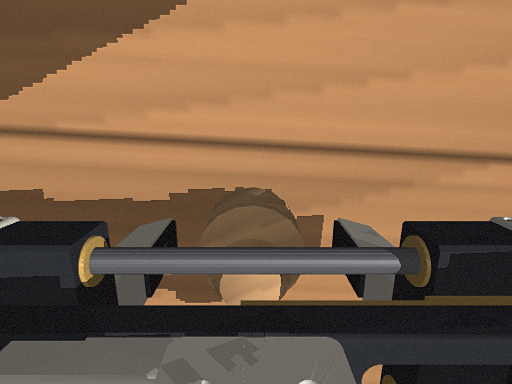

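```bash
python3 -m handwheel '{"translation":[[0,0,0],[0,0,0],[0,0,0],[0,0,0],[0,0,0],[0,0,0],[0,0,0],[0,0,0]],"twist":[0,0,0,0,0,0,0,0]}' 255;  python3 -c "
from h import *
o=get_obs();print(o['tool_pos'],o['tcp_rot'])
c=cam('wrist','w12.png');
i=cv2.imread('pics/w12.png')[150:340,180:340];cv2.imwrite('pics/w12z.png',cv2.resize(i,None,fx=3,fy=3,interpolation=0))
print(cray(c,252,189,0))
"
```

```text
time: 19.4
tool_pos: [465.1, -277.4, 32.0]
tcp_rot: [3.13, -0.001, 1.626]
contact_force: [0.5, -1.4, -0.0]
grip_width: 53.3
[ 465.07608217 -277.43018704   32.01174142] [ 3.13004324e+00 -8.29045645e-04  1.62633244e+00]
[ 440.7 -280.2    0. ]
```

View pics/w12z.png

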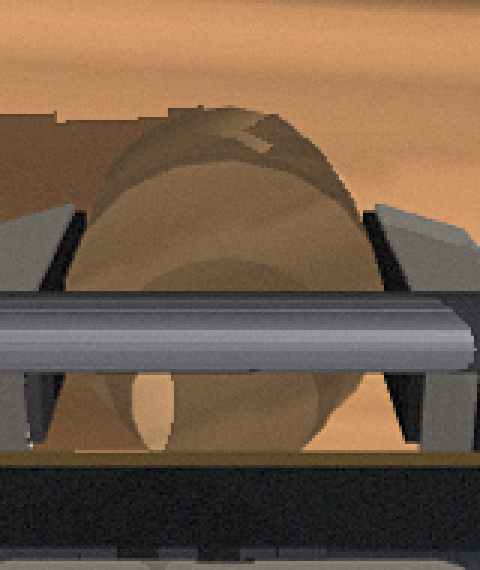

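```bash
python3 -m handwheel '{"translation":[[0,0,0.1],[0,0,0.25],[0,0,0.3],[0,0,0.3],[0.08,0.2,0],[0.12,0.28,0],[0.12,0.28,0],[0.12,0.28,0]],"twist":[0,0,0,0,0,0,0,0]}' ; python3 -c "
from h import *
o=get_obs();print(o['tool_pos'],o['tcp_rot'])"
```

```text
time: 20.45
tool_pos: [531.3, -119.8, 187.1]
tcp_rot: [3.124, 0.003, 1.62]
contact_force: [-0.3, -0.5, -0.5]
grip_width: 53.6
[ 531.33340247 -119.83035846  187.09984685] [3.12389112 0.00315143 1.61975683]
```

```bash
python3 -m handwheel '{"translation":[[0.06,0.17,-0.03],[0.07,0.18,-0.08],[0.06,0.16,-0.1],[0.01,0.04,-0.08],[0,0,-0.02],[0,0,0],[0,0,0],[0,0,0]],"twist":[0,0,0,0,0,0,0,0]}' ; python3 -c "
from h import *
c=cam('wrist','w13.png');c=cam('scene','s13.png');i=cv2.imread('pics/s13.png')[100:260,150:310];cv2.imwrite('pics/s13z.png',cv2.resize(i,None,fx=3.5,fy=3.5))
o=get_obs();print(o['tool_pos'],o['tcp_rot'])"
```

```text
time: 21.45
tool_pos: [562.9, -34.3, 145.7]
tcp_rot: [3.117, 0.006, 1.622]
contact_force: [0.0, -0.8, -0.7]
grip_width: 53.9
[562.92368967 -34.1206768  145.57457091] [3.11734883 0.00572963 1.62251565]
```

View pics/w13.png

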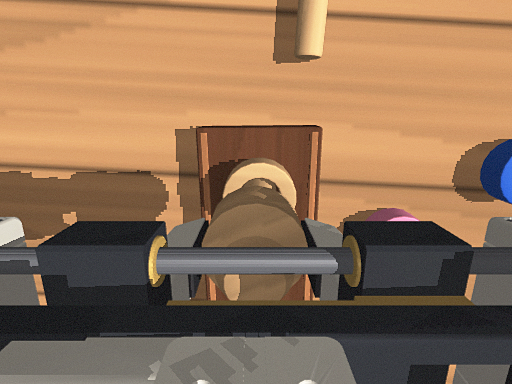

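View pics/s13z.png

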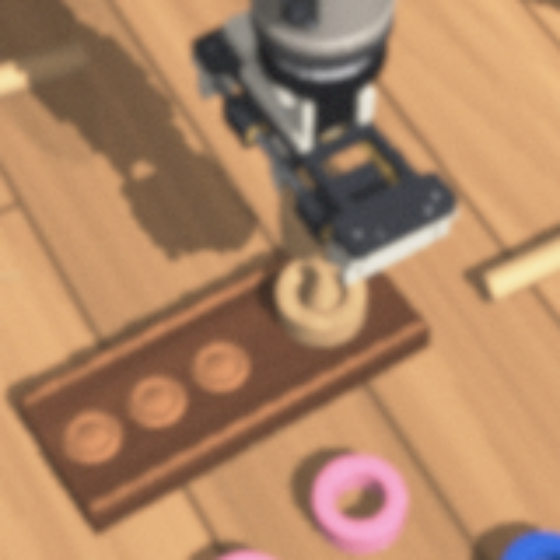

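```bash
python3 -m handwheel '{"translation":[[0.01,0.024,0],[0,0,-0.03],[0,0,-0.06],[0,0,-0.06],[0,0,-0.06],[0,0,-0.04],[0,0,0],[0,0,0]],"twist":[0,0,0,0,0,0,0,0]}' ; python3 -c "
from h import *
c=cam('wrist','w14.png')
o=get_obs();print(o['tool_pos'],o['tcp_rot'])"
```

```text
time: 22.55
tool_pos: [564.1, -30.2, 104.6]
tcp_rot: [3.119, 0.005, 1.623]
contact_force: [1.0, -0.6, 0.2]
grip_width: 53.1
[564.04047732 -30.20586062 104.64517285] [3.11889115 0.00535929 1.62254662]
```

View pics/w14.png

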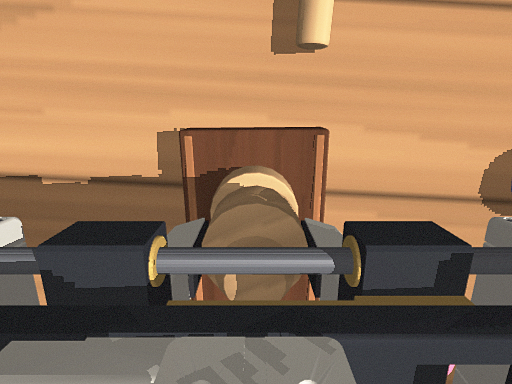

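```bash
python3 -m handwheel '{"translation":[[0,0,-0.03],[0,0,-0.03],[0,0,-0.03],[0,0,-0.02],[0,0,0],[0,0,0],[0,0,0],[0,0,0]],"twist":[0,0,0,0,0,0,0,0]}' ; python3 -c "
from h import *
c=cam('wrist','w15.png')
i=cv2.imread('pics/w15.png')[110:330,150:350];cv2.imwrite('pics/w15z.png',cv2.resize(i,None,fx=2.7,fy=2.7))
o=get_obs();print(o['tool_pos'],o['tcp_rot'])"
```

```text
time: 23.6
tool_pos: [564.4, -30.3, 87.7]
tcp_rot: [3.118, 0.006, 1.623]
contact_force: [-0.1, -0.7, -1.2]
grip_width: 53.6
[564.44920231 -30.30120266  87.65689197] [3.1174859  0.00573769 1.62255433]
```

View pics/w15z.png

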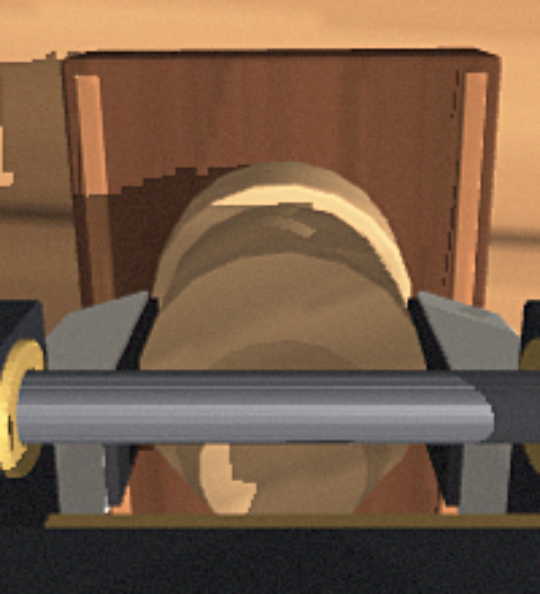

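The finial is over the ring at zoomed (283,200), nearly concentric and with no load. I'll lower it until it makes contact.

```bash
python3 -m handwheel '{"translation":[[0,0.005,-0.01],[0,0,-0.01],[0,0,-0.008],[0,0,0],[0,0,0],[0,0,0],[0,0,0],[0,0,0]],"twist":[0,0,0,0,0,0,0,0]}'
```

```text
time: 24.65
tool_pos: [564.8, -29.5, 84.3]
tcp_rot: [3.116, 0.006, 1.623]
contact_force: [0.0, 0.4, 1.2]
grip_width: 53.5
```

```bash
python3 -m handwheel '{"translation":[[0,0,-0.007],[0,0,0],[0,0,0],[0,0,0],[0,0,0],[0,0,0],[0,0,0],[0,0,0]],"twist":[0,0,0,0,0,0,0,0]}'; python3 -c "
from h import *
c=cam('wrist','w16.png')
i=cv2.imread('pics/w16.png')[110:330,150:350];cv2.imwrite('pics/w16z.png',cv2.resize(i,None,fx=2.7,fy=2.7))"
```

```text
time: 25.65
tool_pos: [565.0, -29.5, 84.2]
tcp_rot: [3.115, 0.006, 1.623]
contact_force: [-0.3, 0.0, 1.7]
grip_width: 53.5
```

View pics/w16z.png

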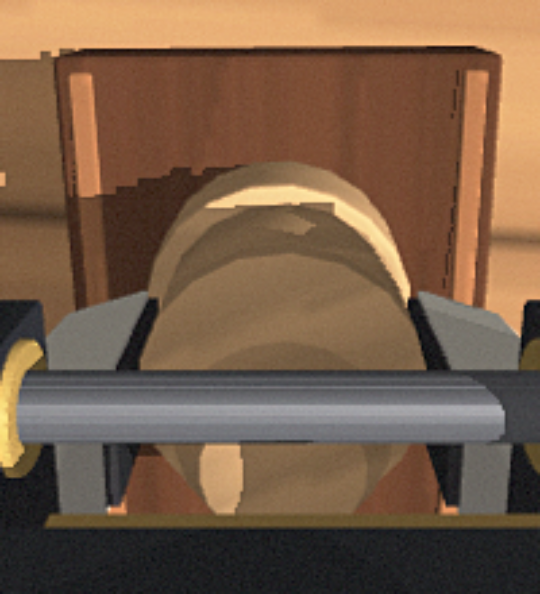

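It stopped at z 84.2, which matches the expected seated height of 32+52, and there is light contact. I'll release.

```bash
python3 -m handwheel '{"translation":[[0,0,0],[0,0,0],[0,0,0],[0,0,0],[0,0,0],[0,0,0],[0,0,0],[0,0,0]],"twist":[0,0,0,0,0,0,0,0]}' 50;python3 -m handwheel '{"translation":[[0,0,0.05],[0,0,0.1],[0,0,0.2],[0,0,0.3],[0,0,0.3],[-0.1,0.1,0.1],[-0.2,0.3,0],[-0.2,0.3,0]],"twist":[0,0,0,0,0,0,0,0]}'; python3 -c "
from h import *
for n in('scene','top','wrist'):
  c=cam(n,n+'F.png')
  find(c,n,['finial','ring'])
i=cv2.imread('pics/sceneF.png')[120:270,150:300];j=cv2.imread('pics/topF.png')[120:270,210:360];cv2.imwrite('pics/F.png',cv2.resize(np.hstack([i,j]),None,fx=2.66,fy=2.66))
print(get_obs())"
```

```text
time: 26.7
tool_pos: [565.0, -29.5, 83.5]
tcp_rot: [3.116, 0.006, 1.623]
contact_force: [0.1, 0.2, -0.3]
grip_width: 73.7
time: 27.7
tool_pos: [489.7, 75.2, 254.1]
tcp_rot: [3.106, 0.007, 1.617]
contact_force: [-0.5, 0.5, -1.3]
grip_width: 73.8
scene finial call [([564.7, -30.0, 53.5], 0.95)]
scene finial call [([573.7, -15.8, 89.0], 0.72)]
scene ring call [([567.6, -27.0, 28.0], 0.76), ([616.6, 104.7, -1.7], 0.67), ([538.4, 217.2, -1.9], 0.6), ([739.7, 231.7, 1.6], 0.59)]
scene ring call [([715.4, 138.5, 25.3], 0.85), ([741.0, 235.6, 25.8], 0.82), ([543.2, 218.4, 23.7], 0.72), ([582.5, -8.1, 47.4], 0.67), ([621.1, 113.9, 22.6], 0.56)]
top finial call [([567.4, -30.4, 52.8], 0.83)]
top finial call [([568.7, -27.8, 106.3], 0.69)]
top ring call [([743.2, 233.9, -1.5], 0.96), ([714.7, 134.9, -1.6], 0.86), ([616.3, 108.8, -0.9], 0.72), ([563.3, -29.4, 20.3], 0.35)]
top ring call [([740.2, 231.1, 26.1], 0.95), ([710.9, 138.0, 23.4], 0.62), ([615.5, 109.2, 24.6], 0.54)]
wrist finial call [([564.5, -32.3, 52.2], 0.56)]
wrist finial call [([540.5, -33.8, 85.7], 0.78)]
wrist ring call [([566.
[... 226 characters left out ...]
4, 106.4, 23.4], 0.57)]
{'time': 28.45, 'joint_positions': array([-1.09076717e-03,  2.69083867e-01,  1.61896008e+00, -6.14330763e-03,
        1.22090225e+00, -1.61706009e+00]), 'dq': array([ 3.80096788e-03, -2.42374772e-03, -6.36586532e-04,  2.42870101e-05,
       -2.35910336e-03,  2.09482441e-04]), 'tau': array([-6.60132989e-02, -3.90874887e+01, -2.43403763e+01, -6.75995462e-02,
       -7.32184458e-02, -2.84017668e-03]), 'tool_pos': array([490.47080458,  74.15635878, 252.3692808 ]), 'tcp_rot': array([3.10925649, 0.00733978, 1.61786236]), 'contact_force': array([-0.27575489, -0.18425958, -0.82400579]), 'moment': array([ 0.06210258, -0.03674955,  0.00994356]), 'grip_width': 73.84393691154922}
```

View pics/F.png

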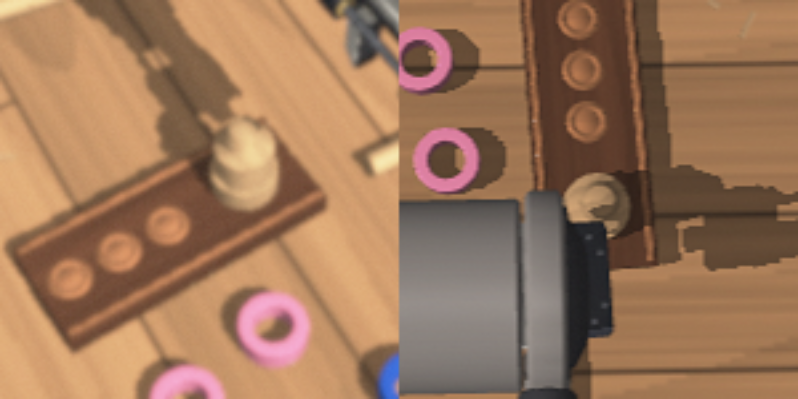

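View pics/wristF.png

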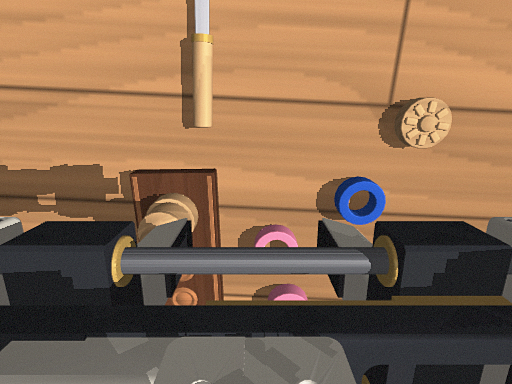

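The finial stands upright on the ring at crop (243,165). All three cameras put its origin at about z = 52–53, where 52 is expected. The gripper is clear, so I'll hand in.

```bash
python3 -c "
from plant import *
print(close_job())"
```

```text
the job is handed in; nothing more can be done
None
```

The job is done and handed in at about 28.5 s of the 64 s allowed. I put the pale wooden ring over the tenon first, flat on the rail, then set the finial upright on it. I left the rosette where it lay and moved none of the blue or pink rings.

**Last checks:**
- **Finial:** all three cameras put its origin at about (565, -31) with z = 52–53.5 mm; a fully seated finial would be at 52. It stands upright in the scene picture.
- **Ring:** the cameras put it at about (566, -29), on the same axis. Two cameras gave its underside at z of about 20, against 28 from the third and 26 expected. I trust the lowering more: it touched the rail at the expected height and looked flat in the pictures.
- **Forces:** the readings I took between moves stayed within about 3 N. The fingers may have brushed the table once, at about 3 N, while approaching the ring. The gripper was clear of everything at hand-in.

**One deviation:** the tool's tilt drifted to about 1.5° by the time I released the finial. I saw no effect on how it stands.

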